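# Bed the glued corners of a wooden frame on a spring-backed tilt plate

### The arm

A 7-joint arm with a two-finger parallel gripper is mounted at the origin on the work surface. World frame = base frame: x ahead of the robot, y to its left, z up, the work surface at z = 0. Lengths are in mm, angles in rad, forces in N, time in s.
With the tool pointing down it reaches from about 425 to 875 mm from the base axis. Payload 4.7 kg.
Tool frame: the origin (TCP) lies on the centre line of the jaws, within the pads' length; the fingertips stand 8 mm ahead of it and the grasp point (between the pads) lies 11 mm behind it; z points along the fingers, x is the direction in which the jaws open and shut, and the axes are right-handed (so a half turn about z gives the same grasp; the last joint's range is limited). The gripper opens to 87 mm and grips with 3 to 60 N. Pads are 19 mm wide; open, the fingers measure 117 mm over their backs; the gripper's body (75 mm by 190 mm) begins 51 mm behind the grasp point.
Start: joints at [-1.167, 0.321, -0.07, 1.45, 0.023, 1.371, -0.057], TCP at [247.03, 601.249, 230.587] pointing down, gripper open.
Joint ranges: [-2.86, 2.86], [-0.3, 2.09], [-1.38, 1.24], [0.06, 2.45], [-1.56, 4.7], [0.09, 2.05], [-2.69, 2.69]. Speed limits (rad/s): [2.57, 2.57, 3.14, 3.14, 3.14, 3.14, 3.14].

### API

Orientations are given as [roll, pitch, yaw] about the fixed x, y, z axes, in that order (R = Rz(yaw) Ry(pitch) Rx(roll)).
In Python, from cell import telemetry, vision, robot gives the robot as it stands.
- The arm moves only by the tool apply_moves, never from a script. Its argument "rows" is a list of rows, each a list of 4 numbers: the shift along the tool's x, y, z in cm, then the turn about the tool's z in units of 8 degrees (1.0 is 8 degrees). A call has 1 to 20 rows; each row is the pose to reach, as a shift and turn from the pose measured when the call began, along the tool's axes at that moment; what a row does not reach only later rows make up. A row lasts 1/8 s, in which the tool goes at most 62.5 mm and 10.7 degrees, less where a joint would pass 70% of its speed; a pose out of reach is approached as far as the arm can. A call with a gripper value outside its range is refused whole. "hand" is the finger opening in cm, from 0 to 8.7, set as the call begins (left out, the last holds). The fingers move at their own pace and stop on an object; "grip_force" is the grip in N (left out, the last holds). Time passes only in rows, so rows that repeat a pose let the fingers close. It gives the time, the measured TCP pose, the force and the opening at its end, in the units of the state.
- telemetry.get_obs(): the state, without advancing time (a new reading comes with each control period).
- vision.grab_frame(name): name is "scene" or "top"; returns a dict with "color" (420x560x3 uint8, red, green, blue), "fx", "fy", "cx", "cy" (pixels), "D" ([k1, k2, p1, p2, k3] as OpenCV has them; the pictures are not rectified), "cam_to_world" (4x4, takes a point from camera to world coordinates). Camera axes: x right, y down, z forward; pixel columns grow to the right and rows downward; lengths in mm; the calibration is good to about 2 mm. A picture is of the moment at which its call begins. There is no depth.
- robot.close_job(): hands the job in, once; it reports no verdict.
The state is a dict: "t": time; "q": joint angles; "qd": joint speeds; "tau": joint torques, N m; "eef_pos": TCP position; "tcp_rot": TCP orientation; "force": force on the tool from outside, world axes, zero at the start; "ft_torque": the same for the moment, N m; "gripper_width": opening from 0.0 (shut) to 1.0 (fully open).
Only numpy, scipy, OpenCV 4.12 (cv2) and the standard library are available. Lean on these libraries where they do the work, as an engineer would, in place of code of your own. Each camera call takes 0.05 s, during which the arm holds its last target.

### The job

The glued wooden frame lies on the spring-backed plate of the glue-up jig. With the fingertips, press down the frame corner beside the round scale post until the plate's pointer there is level with the flange of the collar on that post, keep it there for a full second without going well past, and let it spring right back up; then do the same at the corner beside the square post, one corner at a time. Only press: do not lift the frame, shift the collars or disturb the other things.

Things in the scene. Friction and masses are not known exactly. Their poses are not given: they have to be found in the camera images.
- jig: Glue-up jig, fixed; origin on the table under the middle of its 200 mm square base, z up. Its aluminium plate (200 mm square, top 78 mm up) rests on a ball at x=-78, y=-78 mm and on spring plungers under the corners (78,-78) and (-78,78). Scale posts, 14 mm thick, with flat caps 24 mm wide at 94 mm: round at (-78,148), square at (148,-78). Nothing within 100 mm of the corners to press is higher than the frame's top (96 mm).
- round_corner (a point): Middle of the top face of the frame corner beside the round post, the place to press (24 mm wide bars), about 95 mm up at rest. It lies 156 mm from the ball, the pointer 206 mm, so the pointer sinks 1.32 times as far as this corner. Pressing takes about 3 N to start and 0.5 N more per mm of corner travel (8 to 14 N at the mark); a stop follows 39 mm down.
- square_corner (a point): The same at the corner beside the square post.
- round_pointer (a point): Tip of the dark pointed steel arm (4 mm thick) on the plate that reaches towards the round post; 74 mm above the table at rest. It sinks as the corner is pressed.
- square_pointer (a point): The same, towards the square post.
- round_mark (a point): Mark on the round post: centre of the steel flange (34 mm across, 3 mm thick) half-way up the small steel collar (14 mm high); 14 to 26 mm below the pointer at rest. The pointer is on the mark when both are at the same height; it passes about 3 mm clear of the flange. The collar can slide on the post but stays put unless pushed.
- square_mark (a point): The same on the square post (square flange, 34 mm wide, and square collar).
- tilt_round (a joint): Tilt of the plate towards the round post, rad: 0 at rest, grows as that corner is pressed, stop at 0.25. It springs back.
- tilt_square (a joint): Tilt of the plate towards the square post, likewise.
- plate_mid (a point): Middle of the plate's top face.
- frame: The wooden frame with a brown back panel, loose, 180 x 180 mm outside, bars 24 mm wide and 18 mm high, about 0.3 kg, lying between low lips on the plate (2 mm play). Origin at the middle of its underside, z up; axes as the jig's.
- frame_mid (a point): Middle of the frame's underside; coincides with plate_mid when the frame lies on the plate.
- glue: White glue bottle, 58 mm across, 160 mm high, bystander; origin under it.
- strip: Loose pine strip 20 x 120 x 15 mm lying beside the jig, bystander; origin under its middle, y along it.
- brads: Small glass jar 48 mm across, 55 mm high, bystander; origin under it.
- hammer: Hammer lying on the table, bystander.
- tape: Roll of paper tape lying flat, 90 mm across, 24 mm high, bystander.
- driver: Screwdriver lying on the table, bystander.
- cup: Cardboard cup, 80 mm across, 100 mm high, bystander.

How it is judged (in metres and radians):
On the way, in this order (a step that is already met when the one before it is completed fails the run):
1. The corner at the round post is pressed by the fingers until its pointer is level with the mark (within 4 mm) and kept there 0.7 s, the other pointer staying above its own mark (z of round_pointer in the frame of round_mark between -0.004 and 0.004 m and z of square_pointer in the frame of square_mark above 0.006 m and contact force between the fingers and frame above 1 N), for 0.7 s.
2. It is let go and springs back (value of joint each of tilt_round, tilt_square below 0.012 rad and contact force between the fingers and frame below 0.2 N), for 0.1 s.
3. The corner at the square post is pressed likewise, to within 4 mm of its mark, for 0.7 s (z of square_pointer in the frame of square_mark between -0.004 and 0.004 m and z of round_pointer in the frame of round_mark above 0.006 m and contact force between the fingers and frame above 1 N), for 0.7 s.
At the end, for the whole second after the job is handed in: Both corners are released and sprung back up (each tilt below 0.012 rad) and the frame lies still on the plate, no more than 4 mm above it and within 8 mm of its place sideways (value of joint each of tilt_round, tilt_square below 0.012 rad and z of frame_mid in the frame of plate_mid below 0.004 m and horizontal distance between frame_mid and plate_mid below 0.008 m and linear speed of frame below 0.02 m/s); the robot touches nothing.
It fails at once if a pointer is pushed more than 8 mm past its mark (z of round_pointer in the frame of round_mark below -0.008 m or z of square_pointer in the frame of square_mark below -0.008 m).
It fails at once if the frame is lifted off the plate (more than 12 mm) (z of frame_mid in the frame of plate_mid above 0.012 m).
It fails at once if a collar is shifted by more than 3 mm (distance of any of round_mark, square_mark from where it was at the start of the episode above 0.003 m).
It fails at once if a bystander is moved by more than 30 mm (distance of any of glue, strip, brads, hammer, tape, driver, cup from where it was at the start of the episode above 0.03 m).
It also fails if it takes over 58 s, if anything falls off the work surface, if the arm or the gripper's body presses on something with over 40 N, if the wrist force passes 120 N, or if a joint passes its speed limit or range.

## Working session

There is one attempt and no reset: what is moved stays moved. The work goes in short steps, Python scripts to look and compute and a tool call to move; the robot and the scene stay as the last step left them, time stands still between calls to the robot, and variables do not carry over. Pictures are saved under pics/ and viewed, and the job is handed in when it is done.

Besides the shell and the picture viewer there is one more tool, called after ">>>" in YAML: its name, and indented under it one key for each argument. apply_moves: Moves the arm, as the interface text tells. Its arguments: {"type":"object","properties":{"rows":{"type":"array"},"hand":{"type":"number"},"grip_force":{"type":"number"}},"required":["rows"]}

```bash
mkdir -p pics; ls; python3 - <<'E'
from cell import telemetry, vision, robot
import cv2,pickle
o=telemetry.get_obs()
for k,v in o.items(): print(k,v)
for n in ("scene","top"):
    f=vision.grab_frame(n); pickle.dump(f,open(f"pics/{n}0.pkl","wb"))
    cv2.imwrite(f"pics/{n}0.png",f["color"][:,:,::-1])
    print(n,{k:f[k] for k in f if k!="color"})
E
```

```text
pics
t 0.0
q [-1.16687871  0.32183091 -0.07009411  1.45166294  0.02262029  1.37081696
 -0.05688704]
qd [ 8.84750465e-04  5.46946068e-05 -3.85729513e-04 -3.00283391e-04
 -5.48439354e-04 -1.26903735e-03  6.37458651e-05]
tau [ 1.11997970e-04 -4.91273975e+01 -4.04015249e-01 -3.12527668e+01
 -6.38532895e-02  4.40177252e-02  1.76597218e-04]
eef_pos [246.85431635 600.71614841 229.46251132]
tcp_rot [3.14147690e+00 1.92742700e-03 1.18103481e+00]
force [-0.64741463 -0.39391456 -0.05291498]
ft_torque [0.05500202 0.02341005 0.01659629]
gripper_width 0.9981102188490328
scene {'fx': 434.6134665341064, 'fy': 434.6134665341064, 'cx': 285.1285478479876, 'cy': 200.78435061152712, 'D': array([-0.03867184,  0.        ,  0.        ,  0.        ,  0.        ]), 'cam_to_world': array([[-8.74476753e-01,  3.29443346e-01, -3.56030180e-01,
         9.74268860e+02],
       [ 4.84863248e-01,  6.14962588e-01, -6.21875105e-01,
         6.69693892e+02],
       [ 1.40726250e-02, -7.16441273e-01, -6.97505458e-01,
         8.65651814e+02],
       [ 0.00000000e+00,  0.00000000e+00,  0.00000000e+00,
         1.00000000e+00]])}
top {'fx': 486.8595733961829, 'fy': 486.8595733961829, 'cx': 291.9066140167625, 'cy': 205.80384016051812, 'D': array([0.00047523, 0.        , 0.        , 0.        , 0.        ]), 'cam_to_world': array([[ 1.04116882e-02, -9.91206366e-01,  1.31914884e-01,
         3.65830961e+02],
       [-9.99888367e-01, -8.90623380e-03,  1.19972077e-02,
        -2.81963209e+01],
       [-1.07168439e-02, -1.32025069e-01, -9.91188443e-01,
         1.47285507e+03],
       [ 0.00000000e+00,  0.00000000e+00,  0.00000000e+00,
         1.00000000e+00]])}
```

View pics/scene0.png

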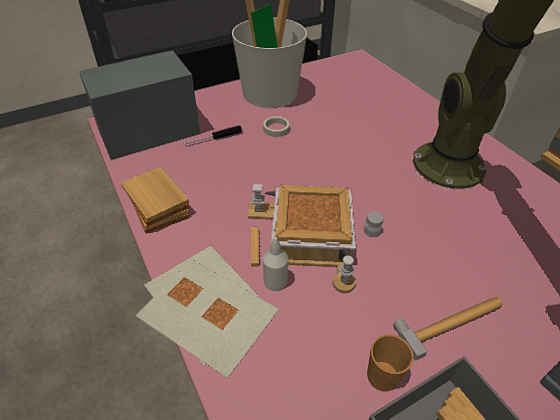

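View pics/top0.png

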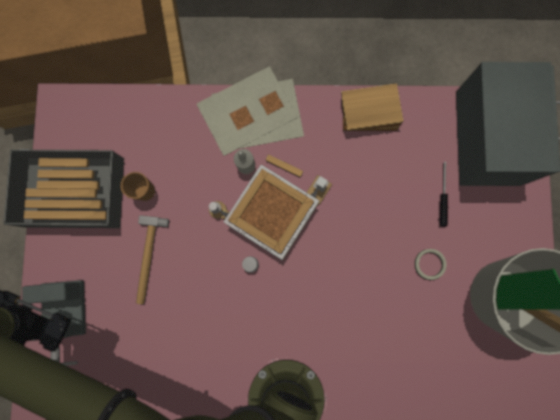

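The scene view shows the jig at about (314,215), with the square post at (258,197) and the round post at (346,270). In the top view the jig is at (271,212), with posts at (217,210) and (320,187). Next I'll enlarge both.

```bash
python3 - <<'E'
import cv2
a=cv2.imread("pics/scene0.png")[170:300,235:395]; cv2.imwrite("pics/sc0z.png",cv2.resize(a,None,fx=5,fy=5,interpolation=cv2.INTER_CUBIC)[:600])
cv2.imwrite("pics/sc0z.png",cv2.resize(a,(160*46//10,130*46//10),interpolation=cv2.INTER_CUBIC))
a=cv2.imread("pics/top0.png")[150:275,195:345]; cv2.imwrite("pics/tp0z.png",cv2.resize(a,(150*46//10,125*46//10),interpolation=cv2.INTER_CUBIC))
E
```

```text
(no output)
```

View pics/sc0z.png

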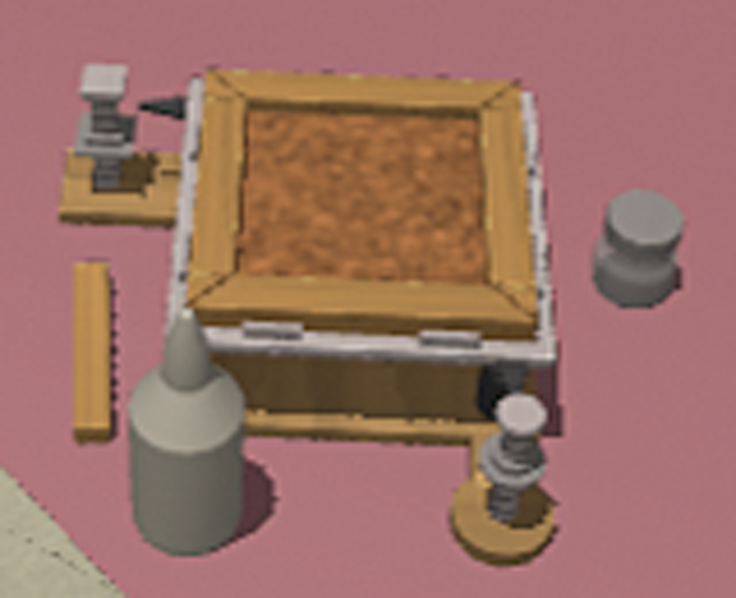

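View pics/tp0z.png

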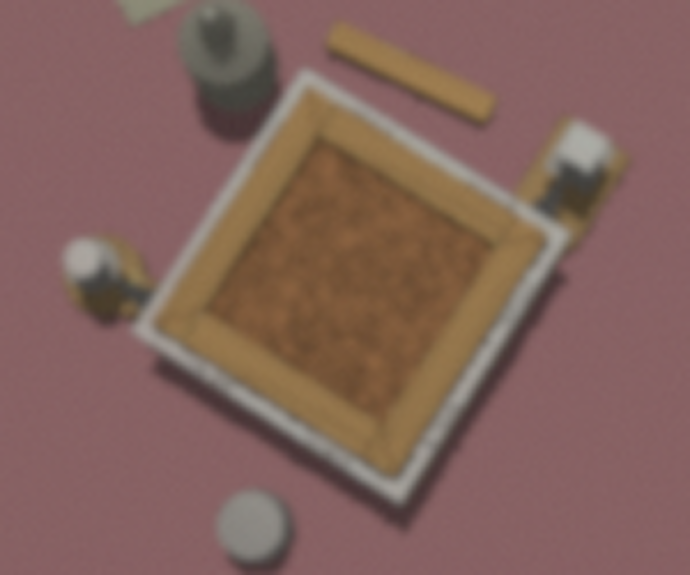

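```bash
cat > h.py <<'E'
import numpy as np,cv2,pickle
def load(n): return pickle.load(open(f"pics/{n}.pkl","rb"))
def K(f): return np.array([[f["fx"],0,f["cx"]],[0,f["fy"],f["cy"]],[0,0,1.]])
def ray(f,uv):
    p=cv2.undistortPoints(np.array(uv,float).reshape(-1,1,2),K(f),f["D"]).reshape(-1,2)
    T=f["cam_to_world"]; d=np.c_[p,np.ones(len(p))]@T[:3,:3].T
    return T[:3,3],d
def onz(f,uv,z):
    c,d=ray(f,uv); return c+d*((z-c[2])/d[:,2])[:,None]
def proj(f,P):
    W=np.linalg.inv(f["cam_to_world"]); r,_=cv2.Rodrigues(W[:3,:3])
    return cv2.projectPoints(np.array(P,float).reshape(-1,1,3),r,W[:3,3],K(f),f["D"])[0].reshape(-1,2)
E
python3 - <<'E'
from h import *
np.set_printoptions(precision=1,suppress=True)
f=load("top0"); im=f["color"]; hsv=cv2.cvtColor(im,cv2.COLOR_RGB2HSV)
roi=np.zeros(im.shape[:2],np.uint8); roi[155:270,200:340]=1
m=((hsv[...,1]<50)&(hsv[...,2]>110)).astype(np.uint8)*roi
n,l,s,c=cv2.connectedComponentsWithStats(m)
for i in range(1,n):
    if s[i,4]>15: print(i,s[i],c[i],onz(f,c[i],94)[0])
k=1+np.argmax([s[i,2]*s[i,3] for i in range(1,n)])
r=cv2.minAreaRect(np.argwhere(l==k)[:,::-1].astype(np.float32)); b=cv2.boxPoints(r)
print(b); B=onz(f,b,78); print(B, np.linalg.norm(B-np.roll(B,1,0),axis=1),B.mean(0))
# orange frame outer
m2=((hsv[...,0]>8)&(hsv[...,0]<25)&(hsv[...,1]>110)).astype(np.uint8)*roi
n,l,s,c=cv2.connectedComponentsWithStats(m2); k=1+np.argmax(s[1:,4])
r=cv2.minAreaRect(np.argwhere(l==k)[:,::-1].astype(np.float32)); b=cv2.boxPoints(r)
B=onz(f,b,96);print("frame",b,B, np.linalg.norm(B-np.roll(B,1,0),axis=1),B.mean(0))
f=load("scene0"); im=f["color"]; hsv=cv2.cvtColor(im,cv2.COLOR_RGB2HSV)
roi=np.zeros(im.shape[:2],np.uint8); roi[180:245,268:358]=1
m2=((hsv[...,0]>5)&(hsv[...,0]<25)&(hsv[...,1]>100)).astype(np.uint8)*roi
n,l,s,c=cv2.connectedComponentsWithStats(m2); k=1+np.argmax(s[1:,4]); print(s[k])
cn=max(cv2.findContours((l==k).astype(np.uint8),0,1)[0],key=cv2.contourArea)
ap=cv2.approxPolyDP(cv2.convexHull(cn),3,True).reshape(-1,2);print(ap,onz(f,ap,96))
E
```

```text
1 [234 155   3  10  20] [234.8 158.3] [686.8 155.5  94. ]
2 [248 155   6   4  19] [250.3 156.4] [692.7 110.6  94. ]
3 [223 165  96  94 932] [271.6 212.6] [529.1  46.1  94. ]
4 [314 176  14  12 105] [321.1 181.7] [619.9 -94.7  94. ]
5 [208 202  13  10  85] [213.4 205.8] [547.3 213.2  94. ]
6 [242 256  15  14 177] [248.9 262.8] [386.2 107.9  94. ]
[[221.9 221.7]
 [260.5 161.9]
 [319.8 200.1]
 [281.2 259.9]]
[[503.4 190.   78. ]
 [680.4  82.1  78. ]
 [568.9 -91.9  78. ]
 [395.6  17.5  78. ]] [203.4 207.3 206.6 204.9] [537.1  49.4  78. ]
frame [[229.  219.9]
 [261.5 168.8]
 [312.4 201.2]
 [279.9 252.3]] [[507.  167.2  96. ]
 [656.   77.3  96. ]
 [562.9 -70.   96. ]
 [416.6  20.9  96. ]] [171.9 174.  174.2 172.3] [535.6  48.8  96. ]
[ 276  185   76   59 4025]
[[280 185]
 [347 188]
 [350 243]
 [279 240]
 [276 222]] [[564.4 -75.1  96. ]
 [414.7  18.2  96. ]
 [516.9 177.2  96. ]
 [657.3  91.   96. ]
 [636.5  37.4  96. ]]
```

```bash
python3 - <<'E'
from h import *
np.set_printoptions(precision=1,suppress=True)
f=load("scene0"); a=np.radians(-31.6); C=np.array([536,48.7]); R=np.array([[np.cos(a),-np.sin(a)],[np.sin(a),np.cos(a)]])
for n,p in (("round",(-78,148)),("square",(148,-78))):
    w=R@p+C; print(n,w)
    zs=[94,74,64,60,56,52,48,20]; uv=proj(f,[[*w,z] for z in zs]); print(np.c_[zs,uv])
im=f["color"][:,:,::-1]
for n,(x,y) in (("r",(328,250)),("s",(240,180))):
    c=im[y:y+45,x:x+45]; cv2.imwrite(f"pics/{n}0z.png",cv2.resize(c,None,fx=13,fy=13,interpolation=cv2.INTER_NEAREST))
E
```

```text
round [547.1 215.6]
[[ 94.  348.7 260.1]
 [ 74.  347.7 265.5]
 [ 64.  347.2 268.2]
 [ 60.  347.  269.3]
 [ 56.  346.8 270.3]
 [ 52.  346.6 271.3]
 [ 48.  346.4 272.4]
 [ 20.  345.  279.5]]
square [621.2 -95.3]
[[ 94.  257.3 187.9]
 [ 74.  257.5 193.4]
 [ 64.  257.6 196.1]
 [ 60.  257.7 197.2]
 [ 56.  257.7 198.3]
 [ 52.  257.8 199.4]
 [ 48.  257.8 200.4]
 [ 20.  258.1 207.8]]
```

View pics/r0z.png

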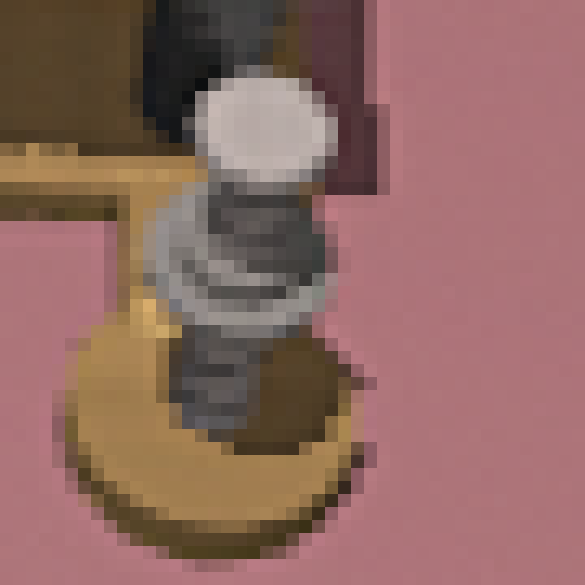

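View pics/s0z.png

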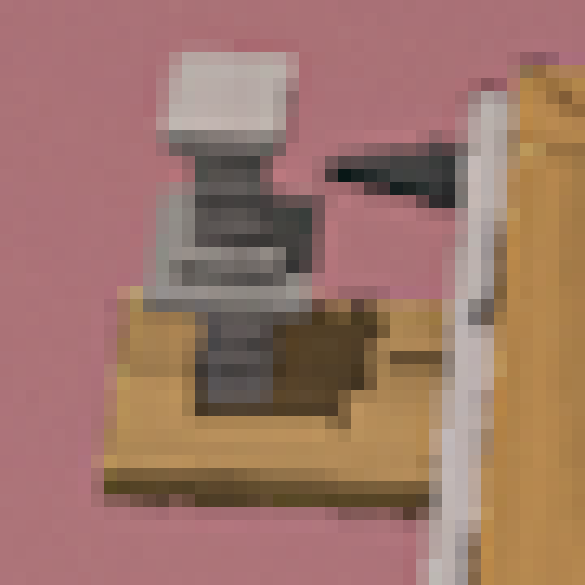

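```bash
python3 - <<'E'
from h import *
f=load("scene0"); g=f["color"].astype(int)
print("round R-G (pink positive), G ; rows 254-278")
d=g[...,0]-g[...,1]
print("    ",list(range(336,358)))
for r in range(253,280): print(r,d[r,336:358].tolist())
print("G")
for r in range(253,280): print(r,g[r,336:358,1].tolist())
print("square",list(range(248,268)))
for r in range(182,208): print(r,d[r,248:274].tolist())
print("G")
for r in range(182,208): print(r,g[r,248:274,1].tolist())
E
```

```text
round R-G (pink positive), G ; rows 254-278
     [336, 337, 338, 339, 340, 341, 342, 343, 344, 345, 346, 347, 348, 349, 350, 351, 352, 353, 354, 355, 356, 357]
253 [19, 20, 15, 4, -1, 0, -1, 1, 1, 1, 1, -1, 4, 14, 20, 25, 30, 29, 29, 26, 46, 59]
254 [19, 19, 15, 0, 0, 1, 0, -1, -1, 1, 2, -1, 9, 20, 19, 24, 30, 29, 27, 27, 47, 61]
255 [18, 20, 16, 0, 1, 1, 0, 1, -1, 1, 5, 5, 11, 19, 18, 26, 31, 29, 30, 27, 47, 61]
256 [20, 19, 11, -1, -1, 0, 0, -2, 5, 12, 12, 12, 12, 11, 11, 16, 32, 30, 29, 26, 46, 60]
257 [19, 18, 10, -1, 0, -1, -1, 10, 13, 13, 13, 12, 13, 12, 12, 14, 18, 31, 30, 27, 48, 61]
258 [19, 19, 14, -3, 0, -1, 1, 9, 15, 13, 13, 13, 12, 13, 13, 12, 15, 25, 30, 27, 31, 49]
259 [18, 21, 17, 7, -2, -1, 6, 10, 13, 13, 14, 14, 13, 11, 12, 12, 12, 15, 31, 28, 26, 46]
260 [18, 19, 19, 15, 10, -1, 1, 9, 14, 13, 12, 13, 13, 12, 12, 12, 11, 12, 32, 28, 26, 47]
261 [16, 16, 16, 17, 15, 15, 13, 9, 11, 13, 13, 11, 14, 14, 13, 12, 14, 17, 32, 29, 26, 47]
262 [37, 36, 36, 37, 35, 36, 38, 25, 7, 12, 13, 13, 13, 14, 13, 11, 9, 17, 31, 30, 27, 47]
263 [40, 38, 38, 38, 38, 39, 41, 31, 8, 8, 9, 
[... 9613 characters left out ...]
40, 138, 137, 136, 136, 138, 150, 143, 125, 114, 103, 102, 100, 104, 113, 111, 112, 109]
203 [106, 114, 135, 105, 100, 102, 105, 105, 107, 112, 112, 114, 116, 125, 125, 110, 75, 102, 113, 67, 92, 126, 132, 136, 129, 119]
204 [112, 115, 129, 120, 117, 120, 116, 94, 81, 86, 88, 85, 80, 74, 79, 71, 56, 72, 81, 58, 67, 104, 134, 132, 126, 121]
205 [109, 111, 133, 129, 128, 132, 129, 105, 75, 88, 87, 89, 73, 56, 61, 63, 63, 63, 63, 63, 55, 90, 135, 131, 129, 117]
206 [112, 115, 130, 129, 128, 132, 122, 90, 70, 76, 73, 64, 63, 65, 64, 65, 67, 67, 63, 61, 87, 131, 137, 135, 135, 128]
207 [113, 118, 124, 125, 125, 129, 113, 73, 85, 86, 85, 84, 76, 60, 63, 66, 64, 65, 63, 60, 99, 121, 76, 77, 76, 77]
```

```bash
python3 - <<'E'
from h import *
np.set_printoptions(precision=2,suppress=True)
f=load("scene0"); a=np.radians(-31.6); C=np.array([536,48.7]); R=np.array([[np.cos(a),-np.sin(a)],[np.sin(a),np.cos(a)]])
cam=f["cam_to_world"][:3,3]
w=R@(-78,148)+C; d=cam[:2]-w; d/=np.linalg.norm(d)
capb=proj(f,[[*(w-12*d),94]])[0]; print("round cap back",capb,"meas 255.1")
for m in (50,54,58): print(m,proj(f,[[*(w+17*d),m-1.5]])[0]-capb,"meas 20.4", proj(f,[[*(w+17*d),m+1.5]])[0]-capb,"meas 19.5")
w=R@(148,-78)+C; ey=R@(0,1); ex=R@(1,0)
capb=proj(f,[[*(w-12*ey),94]])[0]; print("sq cap back mid",capb,"meas 183.6")
for m in (48,52,56): print(m,"front",proj(f,[[*(w+17*ey),m-1.5]])[0]-capb,"meas 19.95","back +x12",proj(f,[[*(w-17*ey+12*ex),m+1.5]])[0]-capb,"meas 10.3")
print("sq pointer tip",proj(f,[[*(R@(128,-78)+C),z] for z in (74,50)]),"meas 264.8,193")
E
```

```text
round cap back [349.48 255.99] meas 255.1
50 [-4.18 22.11] meas 20.4 [-4.03 21.34] meas 19.5
54 [-3.98 21.08] meas 20.4 [-3.83 20.3 ] meas 19.5
58 [-3.78 20.04] meas 20.4 [-3.64 19.25] meas 19.5
sq cap back mid [257.71 184.79] meas 183.6
48 front [-0.45 20.47] meas 19.95 back +x12 [-3.74 10.72] meas 10.3
52 front [-0.5  19.41] meas 19.95 back +x12 [-3.79  9.65] meas 10.3
56 front [-0.54 18.34] meas 19.95 back +x12 [-3.85  8.58] meas 10.3
sq pointer tip [[265.04 193.72]
 [265.2  200.21]] meas 264.8,193
```

>>> apply_moves:
  rows:
    - [-0.6,0.8,0,0]
    - [-1.9,2.5,0,0.1]
    - [-3.7,5.0,0,0.2]
    - [-5.9,7.8,0,0.3]
    - [-8.4,11.1,0,0.4]
    - [-11.2,14.9,0,0.5]
    - [-14.0,18.6,0,0.6]
    - [-17.1,22.7,0,0.7]
    - [-19.9,26.4,0,0.8]
    - [-22.7,30.1,0,0.9]
    - [-25.2,33.4,0,1.0]
    - [-27.4,36.3,1,1.1]
    - [-29.3,38.8,2.5,1.16]
    - [-30.5,40.5,4.5,1.16]
    - [-31.1,41.3,6.5,1.16]
    - [-31.1,41.3,7.5,1.16]
    - [-31.1,41.3,8,1.16]
    - [-31.1,41.3,8,1.16]
    - [-31.1,41.3,8,1.16]
  hand: 0
  grip_force: 20

```text
t: 2.48
eef_pos: [510.9, 156.6, 150.9]
tcp_rot: [3.141, 0.001, 1.02]
force: [0.1, 0.7, 0.1]
gripper_width: 0.006
```

```bash
cat > snap.py <<'E'
import sys
from cell import telemetry, vision
from h import *
t=sys.argv[1]
o=telemetry.get_obs(); print(o["t"],o["eef_pos"],o["force"])
ims=[]
for n,(x,y,w,h) in (("scene",(235,160,160,140)),("top",(190,150,160,140))):
    f=vision.grab_frame(n); pickle.dump(f,open(f"pics/{n}{t}.pkl","wb"))
    c=f["color"][y:y+h,x:x+w,::-1]; ims.append(cv2.resize(c,None,fx=2.5 if n=="top" else 2.5,fy=2.5,interpolation=cv2.INTER_CUBIC))
cv2.imwrite(f"pics/s{t}.png",np.hstack(ims))
E
python3 snap.py 1
```

```text
2.475 [510.90850582 156.64353666 150.88919729] [0.05800356 0.70237544 0.09190218]
```

View pics/s1.png

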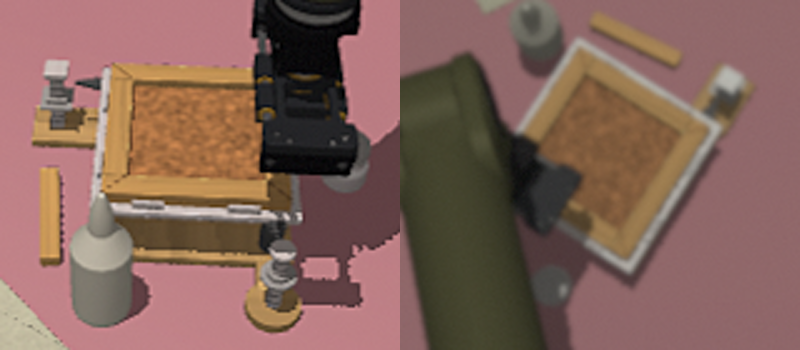

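The gripper stands over the round-post corner, at about (305,150) in the left crop and (545,185) in the right. The plate is level, and both posts are clear.

>>> apply_moves:
  rows:
    - [0,0,0.5,0]
    - [0,0,1.3,0]
    - [0,0,2.2,0]
    - [0,0,3.1,0]
    - [0,0,3.8,0]
    - [0,0,4.2,0]
    - [0,0,4.4,0]
    - [0,0,4.4,0]
    - [0,0,4.4,0]

```text
t: 3.7
eef_pos: [511.1, 156.6, 107.1]
tcp_rot: [3.14, 0.0, 1.02]
force: [0.0, -0.5, 0.7]
gripper_width: 0.006
```

>>> apply_moves:
  rows:
    - [0,0,0.1,0]
    - [0,0,0.2,0]
    - [0,0,0.3,0]
    - [0,0,0.4,0]
    - [0,0,0.4,0]
    - [0,0,0.4,0]

```text
t: 4.45
eef_pos: [511.2, 156.5, 103.0]
tcp_rot: [3.14, 0.0, 1.02]
force: [0.1, -0.1, -0.8]
gripper_width: 0.003
```

>>> apply_moves:
  rows:
    - [0,0,0.1,0]
    - [0,0,0.2,0]
    - [0,0,0.2,0]
    - [0,0,0.2,0]

```text
t: 4.95
eef_pos: [511.5, 156.7, 101.4]
tcp_rot: [3.14, -0.0, 1.02]
force: [-0.0, 0.3, 2.8]
gripper_width: 0.006
```

>>> apply_moves:
  rows:
    - [0,0,0.1,0]
    - [0,0,0.2,0]
    - [0,0,0.3,0]
    - [0,0,0.4,0]
    - [0,0,0.5,0]
    - [0,0,0.6,0]
    - [0,0,0.7,0]
    - [0,0,0.7,0]
    - [0,0,0.7,0]

```text
t: 6.08
eef_pos: [512.2, 157.5, 95.0]
tcp_rot: [3.139, -0.002, 1.02]
force: [-0.2, 1.7, 6.0]
gripper_width: 0.003
```

```bash
python3 snap.py 2; python3 - <<'E'
from cell import telemetry
from h import *
im=load("scene2")["color"][225:285,315:385,::-1]; im0=load("scene1")["color"][225:285,315:385,::-1]
cv2.imwrite("pics/c2.png",cv2.resize(np.hstack([im0,im]),None,fx=5.5,fy=5.5,interpolation=cv2.INTER_NEAREST))
E
```

```text
6.075 [512.15722097 157.47912087  94.99117555] [-0.24930693  1.73440934  5.9521753 ]
```

View pics/c2.png

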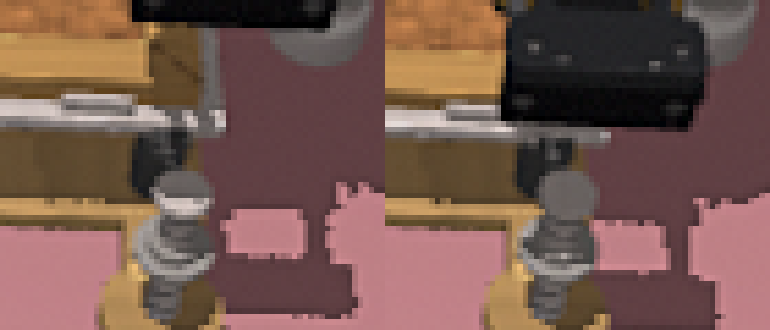

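>>> apply_moves:
  rows:
    - [0,0,0.1,0]
    - [0,0,0.2,0]
    - [0,0,0.3,0]
    - [0,0,0.35,0]
    - [0,0,0.4,0]
    - [0,0,0.4,0]

```text
t: 6.92
eef_pos: [512.6, 157.8, 91.6]
tcp_rot: [3.139, -0.003, 1.02]
force: [0.3, 1.7, 7.5]
gripper_width: 0.004
```

```bash
python3 snap.py 3; python3 - <<'E'
from h import *
np.set_printoptions(precision=2,suppress=True)
im=[load(f"scene{i}")["color"][225:285,315:385,::-1] for i in (1,3)]
cv2.imwrite("pics/c3.png",cv2.resize(np.hstack(im),None,fx=5.5,fy=5.5,interpolation=cv2.INTER_NEAREST))
for i in (1,2,3):
    g=load(f"scene{i}")["color"][...,1].astype(int)
    for c in (343,348,354): print(i,c,g[240:256,c].tolist())
f=load("scene1"); a=np.radians(-31.6); C=np.array([536,48.7]); R=np.array([[np.cos(a),-np.sin(a)],[np.sin(a),np.cos(a)]])
for t in (0,.06,.075,.083,.09):
    # plate bottom/top edge at jig (-95,100) 
    for z0 in (78,):
        l=178; P=[*(R@(-95,-78+l*np.cos(t))+C),z0-l*np.sin(t)]; print(t,proj(f,[P])[0])
E
```

```text
6.925 [512.56347181 157.78557025  91.58261556] [0.34553223 1.68675831 7.49440766]
1 343 [70, 70, 68, 64, 74, 180, 198, 152, 82, 61, 61, 42, 58, 42, 36, 33]
1 348 [70, 71, 71, 67, 81, 144, 153, 113, 65, 34, 49, 39, 42, 45, 53, 69]
1 354 [91, 95, 94, 102, 90, 199, 178, 185, 130, 95, 67, 63, 62, 64, 64, 64]
2 343 [15, 10, 10, 7, 8, 7, 0, 43, 94, 78, 37, 26, 31, 33, 34, 33]
2 348 [20, 11, 8, 8, 5, 10, 3, 18, 95, 97, 46, 29, 32, 36, 47, 70]
2 354 [18, 9, 10, 9, 10, 9, 5, 0, 93, 152, 115, 83, 65, 63, 65, 62]
3 343 [21, 17, 11, 3, 9, 9, 6, 0, 36, 98, 72, 36, 31, 49, 37, 30]
3 348 [21, 21, 9, 8, 10, 13, 9, 0, 20, 94, 95, 52, 32, 30, 40, 69]
3 354 [20, 24, 13, 11, 9, 13, 8, 5, 0, 83, 125, 99, 70, 62, 63, 63]
0 [353.97 248.38]
0.06 [353.39 251.16]
0.075 [353.24 251.82]
0.083 [353.17 252.16]
0.09 [353.1  252.46]
```

View pics/c3.png

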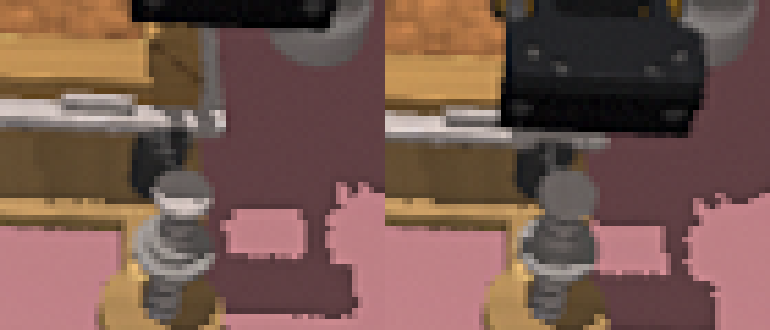

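>>> apply_moves:
  rows:
    - [0,0,0.1,0]
    - [0,0,0.2,0]
    - [0,0,0.27,0]
    - [0,0,0.27,0]
    - [0,0,0.27,0]

```text
t: 7.65
eef_pos: [512.9, 157.9, 89.5]
tcp_rot: [3.139, -0.004, 1.02]
force: [-0.7, 0.7, 7.7]
gripper_width: 0.006
```

```bash
python3 snap.py 4; python3 - <<'E'
from h import *
im=[load(f"scene{i}")["color"][225:285,315:385,::-1] for i in (1,4)]
cv2.imwrite("pics/c4.png",cv2.resize(np.hstack(im),None,fx=5.5,fy=5.5,interpolation=cv2.INTER_NEAREST))
for i in (1,2,3,4):
    g=load(f"scene{i}")["color"][...,1].astype(int)
    for c in (335,354,): print(i,c,g[240:258,c].tolist())
E
```

```text
7.65 [512.86675529 157.90085805  89.546594  ] [-0.66940743  0.70138736  7.74437892]
1 335 [81, 64, 188, 158, 102, 129, 191, 123, 122, 86, 72, 73, 73, 74, 72, 74, 73, 74]
1 354 [91, 95, 94, 102, 90, 199, 178, 185, 130, 95, 67, 63, 62, 64, 64, 64, 64, 62]
2 335 [125, 129, 76, 61, 120, 112, 81, 164, 212, 134, 88, 73, 72, 72, 74, 73, 73, 72]
2 354 [18, 9, 10, 9, 10, 9, 5, 0, 93, 152, 115, 83, 65, 63, 65, 62, 64, 65]
3 335 [125, 126, 128, 75, 62, 143, 100, 46, 152, 182, 122, 76, 71, 75, 72, 74, 73, 73]
3 354 [20, 24, 13, 11, 9, 13, 8, 5, 0, 83, 125, 99, 70, 62, 63, 63, 62, 65]
4 335 [130, 125, 127, 102, 48, 75, 69, 36, 41, 197, 131, 110, 81, 71, 72, 73, 73, 72]
4 354 [27, 19, 19, 9, 14, 10, 6, 6, 0, 20, 87, 93, 85, 65, 63, 64, 64, 63]
```

View pics/c4.png

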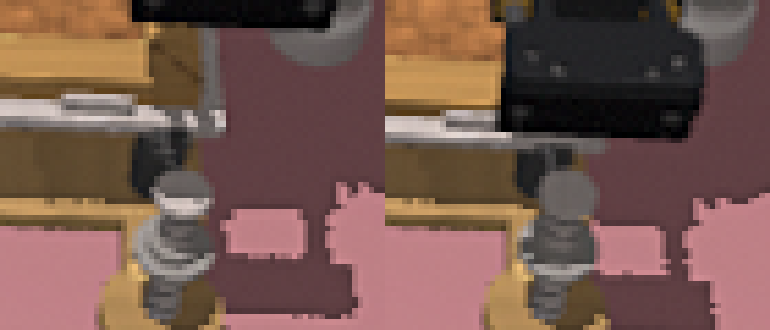

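View pics/s4.png

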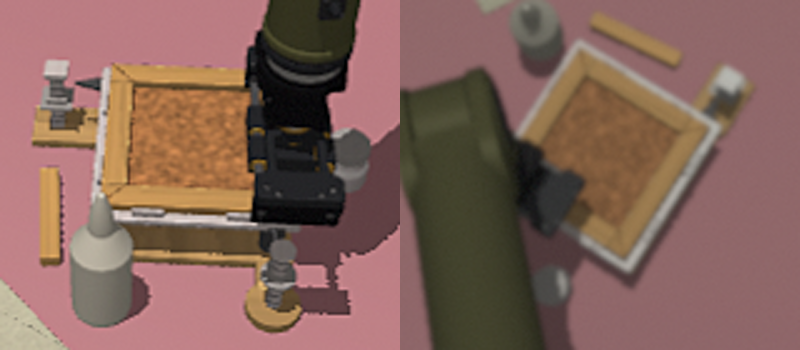

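```bash
cat > edge.py <<'E'
import sys
from h import *
def edge(i,cols):
    g=load(f"scene{i}")["color"][...,2].astype(float); out=[]
    for c in cols:
        p=g[236:262,c]; k=len(p)-1
        base=np.median(p[-6:-2]); 
        # last strong peak, area-based crossing at half level
        pk=int(np.argmax(p)); h=(p[pk]+base)/2
        j=pk
        while j<len(p)-1 and p[j+1]>h: j+=1
        out.append(236+j+(p[j]-h)/(p[j]-p[j+1]) if j<len(p)-1 else np.nan)
    return np.array(out)
cols=[c for c in range(296,334) ]
f=load("scene1"); a=np.radians(-31.6); C=np.array([536,48.7]); R=np.array([[np.cos(a),-np.sin(a)],[np.sin(a),np.cos(a)]])
def model(t,z0=73):
    l=178; h=z0-65
    P=[[*(R@(x,-78+l*np.cos(t)-0*h)+C),z0-l*np.sin(t)] for x in np.linspace(-90,90,40)]
    uv=proj(f,P); o=np.argsort(uv[:,0]); return np.interp(cols,uv[o,0],uv[o,1])
e1=edge(1,cols)
ts=np.linspace(0,.15,31); ms=[np.mean(model(t)-model(0)) for t in ts]
for i in sys.argv[1:]:
    d=edge(i,cols)-e1; m=np.nanmedian(d); print(i,"shift",round(m,2),"sd",round(np.nanstd(d),2),"tilt",round(np.interp(m,ms,ts),4),"ptr drop",round(206*np.sin(np.interp(m,ms,ts)),1))
E
python3 edge.py 2 3 4
```

```text
2 shift 1.57 sd 1.43 tilt 0.0332 ptr drop 6.8
3 shift 2.38 sd 1.31 tilt 0.051 ptr drop 10.5
4 shift 2.92 sd 0.87 tilt 0.0631 ptr drop 13.0
```

```bash
python3 - <<'E'
from h import *
for c in (292,300,308,316,322,326,330,334,338):
    print(c)
    for i in (1,4):
        print(i,load(f"scene{i}")["color"][238:258,c,2].tolist())
im=[load(f"scene{i}")["color"][230:270,285:360,::-1] for i in (1,4)]
cv2.imwrite("pics/c5.png",cv2.resize(np.vstack(im),None,fx=7,fy=7,interpolation=cv2.INTER_NEAREST))
E
```

```text
292
1 [54, 29, 181, 143, 96, 133, 211, 144, 99, 59, 39, 44, 47, 46, 44, 46, 47, 47, 48, 45]
4 [91, 90, 90, 88, 39, 139, 172, 111, 98, 191, 130, 96, 60, 41, 46, 44, 45, 49, 49, 48]
300
1 [54, 37, 91, 135, 144, 140, 186, 154, 117, 74, 48, 47, 48, 48, 48, 49, 48, 48, 49, 49]
4 [91, 89, 90, 89, 66, 59, 119, 94, 126, 189, 170, 115, 67, 48, 49, 49, 50, 49, 49, 50]
308
1 [63, 48, 47, 38, 98, 180, 193, 197, 131, 95, 56, 41, 45, 47, 46, 45, 46, 47, 44, 43]
4 [88, 88, 89, 87, 94, 55, 29, 83, 181, 192, 214, 136, 89, 54, 42, 45, 45, 46, 45, 45]
316
1 [81, 54, 45, 41, 64, 180, 193, 197, 127, 103, 64, 45, 49, 51, 51, 52, 51, 51, 51, 52]
4 [88, 90, 87, 86, 90, 55, 37, 32, 182, 197, 199, 142, 103, 61, 46, 51, 52, 50, 51, 51]
322
1 [93, 58, 43, 45, 29, 178, 194, 193, 151, 115, 71, 44, 43, 45, 44, 45, 44, 46, 51, 48]
4 [87, 89, 87, 86, 88, 67, 43, 24, 138, 187, 194, 176, 120, 67, 45, 44, 46, 47, 51, 49]
326
1 [87, 55, 37, 52, 133, 119, 122, 160, 175, 125, 77, 48, 44, 46, 46, 46, 46, 47, 47, 46]
4 [87, 89, 87, 86, 87, 78, 36, 164, 133, 82, 149, 206, 130, 71, 49, 44, 46, 45, 46, 45]
330
1 [87, 57, 39, 65, 185, 145, 100, 143, 201, 134, 93, 58, 44, 47, 49, 47, 48, 48, 49, 46]
4 [87, 88, 88, 85, 85, 89, 36, 169, 158, 97, 127, 211, 134, 85, 55, 44, 48, 47, 49, 48]
334
1 [86, 65, 45, 28, 185, 144, 100, 133, 199, 127, 104, 62, 43, 45, 47, 47, 46, 45, 48, 46]
4 [87, 93, 91, 89, 92, 86, 38, 133, 154, 100, 94, 192, 124, 99, 59, 43, 46, 46, 45, 47]
338
1 [86, 75, 49, 36, 136, 139, 100, 82, 179, 123, 105, 62, 43, 45, 42, 43, 42, 43, 40, 40]
4 [32, 22, 22, 21, 12, 8, 31, 36, 22, 16, 8, 88, 102, 99, 54, 40, 42, 43, 39, 38]
```

View pics/c5.png

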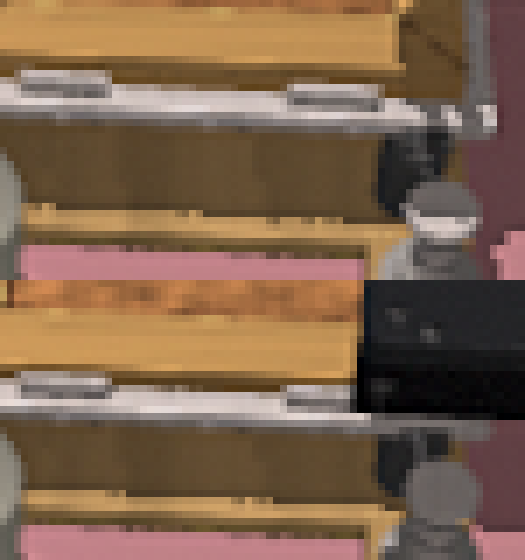

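```bash
cat > tail.py <<'E'
import sys
from h import *
from scipy.optimize import minimize_scalar
# lower flank of the plate edge: row where the profile falls through levels 60..110
def flank(i,c):
    p=load(f"scene{i}")["color"][236:264,c,2].astype(float); pk=int(np.argmax(p)); q=p[pk:pk+7]
    r=[]
    for L in (65,80,95,110):
        j=np.argmax(q<L); r.append(236+pk+j-1+(q[j-1]-L)/(q[j-1]-q[j]))
    return np.mean(r)
cols=[292,300,304,308,312,316,320,322,328,330,332,334]
f=load("scene1"); a=np.radians(-31.6); C=np.array([536,48.7]); R=np.array([[np.cos(a),-np.sin(a)],[np.sin(a),np.cos(a)]])
def row(t,h=4):
    l=178
    P=[*(R@(0,-78+l*np.cos(t)+h*np.sin(t))+C),70-l*np.sin(t)+h*np.cos(t)]
    return proj(f,[P])[0]
sl=(proj(f,[[*(R@(60,100)+C),74]])[0]-proj(f,[[*(R@(-60,100)+C),74]])[0]); sl=sl[1]/sl[0]
def sh(t): u=row(t)-row(0); return u[1]-sl*u[0]
ts=np.linspace(0,.15,31); S=[sh(t) for t in ts]
if __name__=="__main__":
  for i in sys.argv[1:]:
    d=[flank(i,c)-flank(1,c) for c in cols]; m=np.median(d); t=np.interp(m,S,ts)
    print(i,round(m,2),"sd",round(np.std(d),2),"tilt",round(t,4),"drop",round(206*np.sin(t),1),"corner",round(156*t,1))
E
python3 tail.py 0 2 3 4
```

```text
0 -0.26 sd 1.35 tilt 0.0 drop 0.0 corner 0.0
2 1.62 sd 1.44 tilt 0.0332 drop 6.8 corner 5.2
3 2.31 sd 1.59 tilt 0.048 drop 9.9 corner 7.5
4 2.88 sd 0.05 tilt 0.0602 drop 12.4 corner 9.4
```

>>> apply_moves:
  rows:
    - [0,0,0.1,0]
    - [0,0,0.2,0]
    - [0,0,0.3,0]
    - [0,0,0.3,0]

```text
t: 8.25
eef_pos: [513.1, 158.1, 87.3]
tcp_rot: [3.138, -0.004, 1.02]
force: [-0.5, -0.2, 9.4]
gripper_width: 0.005
```

```bash
python3 snap.py 5; sed -i 's/pk=int(np.argmax(p)); q=p\[pk:pk+7\]/pk=max(k for k in range(len(p)-6) if p[k]>115 and (p[k+3:k+5]<85).all()); q=p[pk:pk+7]/' tail.py; python3 tail.py 0 2 3 4 5;  python3 - <<'E'
from h import *
for c in (292,308,316,334):
    for i in (1,2,3,4,5):
        print(c,i,load(f"scene{i}")["color"][242:258,c,2].tolist())
E
```

```text
8.25 [513.11681145 158.05386696  87.26612389] [-0.494267   -0.21579522  9.36203739]
0 -0.26 sd 0.07 tilt 0.0 drop 0.0 corner 0.0
2 1.62 sd 0.2 tilt 0.0332 drop 6.8 corner 5.2
3 2.36 sd 0.15 tilt 0.0489 drop 10.1 corner 7.6
4 2.88 sd 0.05 tilt 0.0602 drop 12.4 corner 9.4
5 3.36 sd 0.08 tilt 0.0708 drop 14.6 corner 11.0
292 1 [96, 133, 211, 144, 99, 59, 39, 44, 47, 46, 44, 46, 47, 47, 48, 45]
292 2 [185, 144, 92, 153, 191, 133, 79, 49, 44, 45, 45, 43, 48, 47, 47, 48]
292 3 [62, 185, 135, 90, 155, 175, 125, 67, 43, 44, 44, 44, 46, 48, 48, 48]
292 4 [39, 139, 172, 111, 98, 191, 130, 96, 60, 41, 46, 44, 45, 49, 49, 48]
292 5 [89, 59, 183, 143, 91, 153, 191, 126, 65, 42, 43, 45, 47, 49, 46, 49]
308 1 [98, 180, 193, 197, 131, 95, 56, 41, 45, 47, 46, 45, 46, 47, 44, 43]
308 2 [40, 28, 167, 192, 194, 162, 116, 68, 44, 44, 45, 44, 45, 46, 46, 44]
308 3 [56, 39, 25, 179, 195, 194, 146, 109, 57, 40, 44, 46, 45, 46, 45, 47]
308 4 [94, 55, 29, 83, 181, 192, 214, 136, 89, 54, 42, 45, 45, 46, 45, 45]
308 5 [87, 76, 45, 21, 181, 195, 195, 160, 112, 58, 39, 45, 44, 44, 47, 45]
316 1 [64, 180, 193, 197, 127, 103, 64, 45, 49, 51, 51, 52, 51, 51, 51, 52]
316 2 [43, 34, 102, 182, 192, 214, 138, 90, 59, 47, 49, 52, 52, 52, 51, 50]
316 3 [74, 46, 30, 128, 187, 192, 208, 134, 77, 53, 50, 49, 49, 51, 51, 52]
316 4 [90, 55, 37, 32, 182, 197, 199, 142, 103, 61, 46, 51, 52, 50, 51, 51]
316 5 [87, 94, 53, 28, 98, 184, 194, 215, 136, 72, 51, 48, 50, 51, 51, 50]
334 1 [185, 144, 100, 133, 199, 127, 104, 62, 43, 45, 47, 47, 46, 45, 48, 46]
334 2 [51, 63, 178, 144, 101, 155, 188, 125, 75, 49, 45, 46, 46, 45, 47, 46]
334 3 [93, 55, 63, 188, 131, 83, 157, 174, 120, 64, 46, 46, 46, 48, 47, 48]
334 4 [92, 86, 38, 133, 154, 100, 94, 192, 124, 99, 59, 43, 46, 46, 45, 47]
334 5 [82, 83, 86, 36, 157, 117, 80, 149, 190, 124, 65, 47, 45, 47, 47, 47]
```

```bash
python3 - <<'E'
from h import *
F={i:cv2.cvtColor(load(f"scene{i}")["color"],cv2.COLOR_RGB2GRAY).astype(np.float32) for i in (0,1,2,3,4,5)}
def ph(a,b,x,y,w,h):
    return cv2.phaseCorrelate(a[y:y+h,x:x+w].copy(),b[y:y+h,x:x+w].copy(),cv2.createHanningWindow((w,h),cv2.CV_32F))
for nm,box in (("papers",(135,245,120,120)),("hammer",(380,290,120,60)),("sqpost",(243,180,24,40)),("basefront",(285,252,45,20)),("plate",(290,238,46,14))):
    print(nm,[tuple(np.round(ph(F[0],F[i],*box)[0],2)) for i in (1,2,3,4,5)])
E
```

```text
papers [(np.float64(-0.0), np.float64(-0.0)), (np.float64(0.01), np.float64(-0.01)), (np.float64(0.01), np.float64(-0.02)), (np.float64(-0.02), np.float64(-0.02)), (np.float64(-0.0), np.float64(-0.01))]
hammer [(np.float64(0.01), np.float64(-0.01)), (np.float64(-0.01), np.float64(-0.01)), (np.float64(-0.01), np.float64(-0.04)), (np.float64(-0.03), np.float64(-0.04)), (np.float64(-0.03), np.float64(-0.04))]
sqpost [(np.float64(-0.01), np.float64(-0.05)), (np.float64(0.04), np.float64(-0.03)), (np.float64(-0.01), np.float64(0.01)), (np.float64(0.01), np.float64(-0.02)), (np.float64(0.03), np.float64(-0.02))]
basefront [(np.float64(0.5), np.float64(0.06)), (np.float64(0.48), np.float64(-0.46)), (np.float64(0.55), np.float64(-0.19)), (np.float64(9.0), np.float64(-3.79)), (np.float64(0.33), np.float64(-0.28))]
plate [(np.float64(-0.31), np.float64(0.55)), (np.float64(0.55), np.float64(2.47)), (np.float64(-0.13), np.float64(3.01)), (np.float64(-0.32), np.float64(3.61)), (np.float64(0.24), np.float64(4.18))]
```

>>> apply_moves:
  rows:
    - [0,0,0.1,0]
    - [0,0,0.16,0]
    - [0,0,0.16,0]
    - [0,0,0.16,0]

```text
t: 8.85
eef_pos: [513.3, 158.1, 86.5]
tcp_rot: [3.138, -0.005, 1.02]
force: [-1.4, -0.0, 8.4]
gripper_width: 0.006
```

```bash
python3 snap.py 6; python3 tail.py 0 5 6; python3 - <<'E'
from h import *
im=[load(f"scene{i}")["color"][240:290,325:365,::-1] for i in (0,6)]
cv2.imwrite("pics/c6.png",cv2.resize(np.hstack(im),None,fx=10,fy=10,interpolation=cv2.INTER_NEAREST))
E
```

```text
8.85 [513.28850369 158.07922269  86.4712209 ] [-1.42726879 -0.02441365  8.42174436]
0 -0.26 sd 0.07 tilt 0.0 drop 0.0 corner 0.0
5 3.36 sd 0.08 tilt 0.0708 drop 14.6 corner 11.0
6 3.61 sd 0.15 tilt 0.0765 drop 15.7 corner 11.9
```

View pics/c6.png

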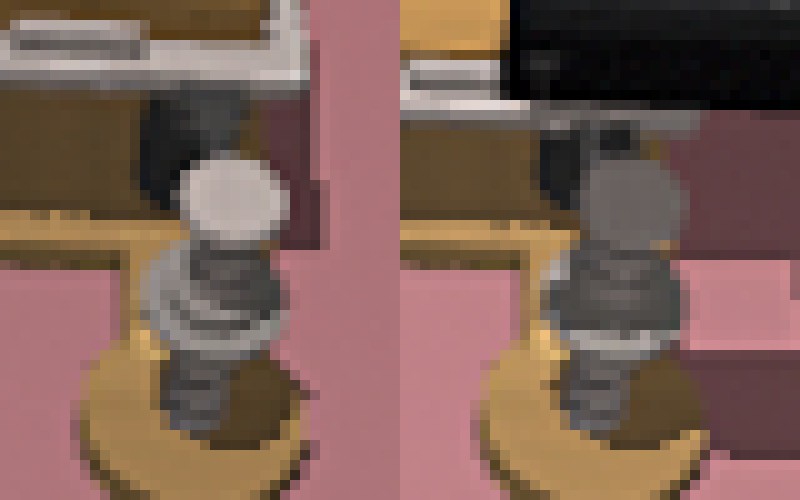

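>>> apply_moves:
  rows:
    - [0,0,0.1,0]
    - [0,0,0.1,0]
    - [0,0,0.1,0]
    - [0,0,0.1,0]
    - [0,0,0.1,0]
    - [0,0,0.1,0]
    - [0,0,0.1,0]
    - [0,0,0.1,0]
    - [0,0,0.1,0]
    - [0,0,0.1,0]

```text
t: 10.2
eef_pos: [513.4, 158.0, 86.2]
tcp_rot: [3.138, -0.005, 1.02]
force: [-1.2, 0.9, 8.5]
gripper_width: 0.009
```

```bash
python3 snap.py 7; python3 tail.py 6 7
```

```text
10.2 [513.40348186 158.01604433  86.21248803] [-1.24811776  0.90554535  8.54630431]
6 3.61 sd 0.15 tilt 0.0765 drop 15.7 corner 11.9
7 3.65 sd 0.09 tilt 0.0772 drop 15.9 corner 12.1
```

>>> apply_moves:
  rows:
    - [0,0,0.1,0]
    - [0,0,0.2,0]
    - [0,0,0.2,0]
    - [0,0,0.2,0]
    - [0,0,0.2,0]
    - [0,0,0.2,0]
    - [0,0,0.2,0]
    - [0,0,0.2,0]
    - [0,0,0.2,0]
    - [0,0,0.2,0]

```text
t: 11.55
eef_pos: [513.6, 158.1, 85.1]
tcp_rot: [3.138, -0.005, 1.02]
force: [-1.8, 0.7, 10.5]
gripper_width: 0.006
```

```bash
python3 snap.py 8; python3 tail.py 7 8
```

```text
11.55 [513.55419581 158.05991394  85.05016448] [-1.83447176  0.71723903 10.5244679 ]
7 3.65 sd 0.09 tilt 0.0772 drop 15.9 corner 12.1
8 3.96 sd 0.17 tilt 0.0844 drop 17.4 corner 13.2
```

View pics/s8.png

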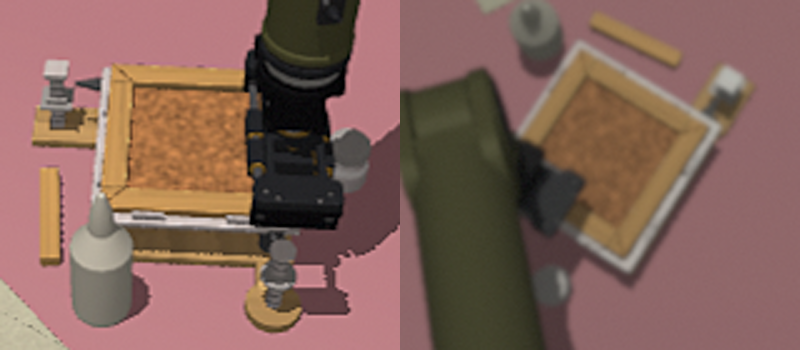

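The round pointer is estimated at 17 to 18.5 mm down against 17.2 mm wanted, and it has been held there for over a second. I'm releasing it now.

>>> apply_moves:
  rows:
    - [0,0,-0.3,0]
    - [0,0,-0.7,0]
    - [0,0,-1.1,0]
    - [0,0,-1.5,0]
    - [0,0,-1.9,0]
    - [0,0,-2.5,0]
    - [0,0,-3.3,0]
    - [0,0,-4.2,0]
    - [0,0,-5.0,0]
    - [0,0,-5.5,0]
    - [0,0,-5.5,0]
    - [0,0,-5.5,0]

```text
t: 13.15
eef_pos: [513.0, 157.9, 139.8]
tcp_rot: [3.139, -0.005, 1.02]
force: [-0.6, -0.3, -0.4]
gripper_width: 0.004
```

```bash
python3 snap.py 9; python3 tail.py 0 9
```

```text
13.15 [513.00841355 157.8506809  139.76906062] [-0.57046985 -0.34254278 -0.41353994]
0 -0.26 sd 0.07 tilt 0.0 drop 0.0 corner 0.0
9 0.01 sd 0.02 tilt 0.0002 drop 0.0 corner 0.0
```

View pics/s9.png

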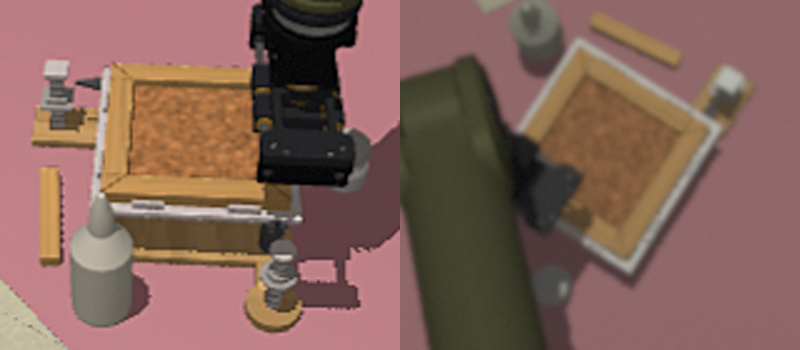

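>>> apply_moves:
  rows:
    - [-0.5,0.5,0,0]
    - [-1.5,1.5,0,0]
    - [-3.0,2.9,0,0]
    - [-5.0,4.9,0,0]
    - [-7.0,6.8,0,0]
    - [-9.0,8.8,0,0]
    - [-11.0,10.7,0,0]
    - [-13.0,12.6,0,0]
    - [-14.5,14.1,0,0]
    - [-15.5,15.1,0,0]
    - [-15.9,15.5,0,0]
    - [-15.9,15.5,0,0]
    - [-15.9,15.5,0,0]
    - [-15.9,15.5,0,0]

```text
t: 15.0
eef_pos: [561.8, -57.9, 139.4]
tcp_rot: [3.139, -0.005, 1.021]
force: [-0.9, 0.6, 1.1]
gripper_width: 0.008
```

```bash
python3 snap.py 10
```

```text
15.0 [561.79500081 -57.86462146 139.35999181] [-0.89987247  0.60456938  1.07179724]
```

View pics/s10.png

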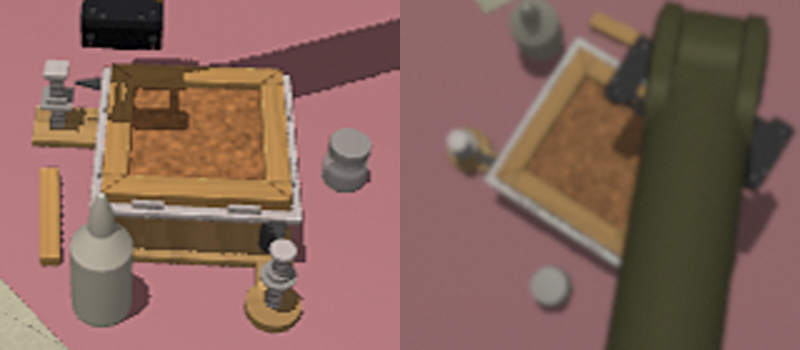

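The gripper hangs above the square corner in the left crop at (122,25). The tip is at about row 179, which fits 36 mm above the frame corner at (120,75). The plate is level again.

>>> apply_moves:
  rows:
    - [0,0,0.4,0]
    - [0,0,1.0,0]
    - [0,0,1.7,0]
    - [0,0,2.4,0]
    - [0,0,3.0,0]
    - [0,0,3.4,0]
    - [0,0,3.5,0]
    - [0,0,3.5,0]
    - [0,0,3.5,0]

```text
t: 16.23
eef_pos: [562.2, -58.1, 104.7]
tcp_rot: [3.139, -0.005, 1.021]
force: [0.5, -1.1, -0.2]
gripper_width: 0.01
```

>>> apply_moves:
  rows:
    - [0,0,0.1,0]
    - [0,0,0.2,0]
    - [0,0,0.3,0]
    - [0,0,0.4,0]
    - [0,0,0.4,0]
    - [0,0,0.4,0]

```text
t: 16.98
eef_pos: [562.6, -58.2, 101.0]
tcp_rot: [3.138, -0.005, 1.021]
force: [0.3, -0.8, 2.8]
gripper_width: 0.006
```

>>> apply_moves:
  rows:
    - [0,0,0.1,0]
    - [0,0,0.3,0]
    - [0,0,0.4,0]
    - [0,0,0.6,0]
    - [0,0,0.7,0]
    - [0,0,0.8,0]
    - [0,0,0.8,0]
    - [0,0,0.8,0]

```text
t: 17.98
eef_pos: [563.6, -58.7, 93.8]
tcp_rot: [3.136, -0.006, 1.021]
force: [1.5, 0.1, 7.8]
gripper_width: -0.001
```

```bash
python3 snap.py 11; python3 - <<'E'
from h import *
im=[load(f"scene{i}")["color"][175:220,240:290,::-1] for i in (10,11)]
cv2.imwrite("pics/c11.png",cv2.resize(np.hstack(im),None,fx=8,fy=8,interpolation=cv2.INTER_NEAREST))
E
```

```text
17.975 [563.64855647 -58.66982521  93.78492466] [1.45663427 0.06174265 7.75425991]
```

View pics/c11.png

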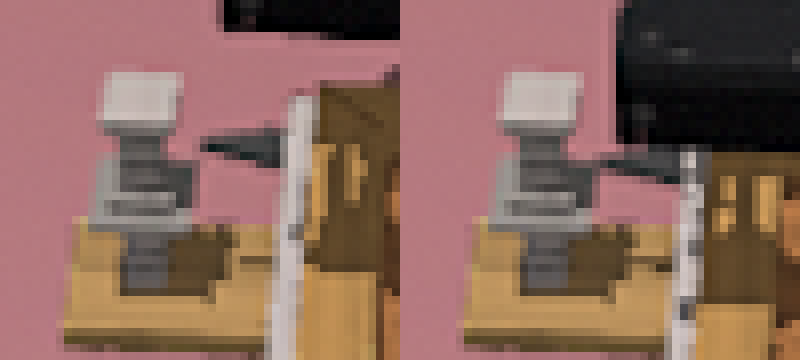

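>>> apply_moves:
  rows:
    - [0,0,0.1,0]
    - [0,0,0.25,0]
    - [0,0,0.4,0]
    - [0,0,0.5,0]
    - [0,0,0.6,0]
    - [0,0,0.7,0]
    - [0,0,0.8,0]
    - [0,0,0.8,0]
    - [0,0,0.8,0]

```text
t: 19.2
eef_pos: [564.6, -58.9, 86.9]
tcp_rot: [3.134, -0.007, 1.02]
force: [0.3, -0.2, 9.4]
gripper_width: 0.002
```

```bash
python3 snap.py 12; cat > tip.py <<'E'
import sys
from h import *
def cen(i,c):
    im=load(f"scene{i}")["color"].astype(float); d=np.clip(35-(im[188:206,c,0]-im[188:206,c,1]),0,None)
    k=np.arange(188,206); 
    pk=np.argmax(d); s=slice(max(0,pk-3),pk+4); return (d[s]*k[s]).sum()/d[s].sum()
for i in sys.argv[1:]:
    d=[cen(i,c)-cen(10,c) for c in (266,267,268,269)]
    print(i,"abs@266",round(cen(i,266),2),"shift",np.round(d,2),"drop",round(np.mean(d)/.271,1))
E
python3 tip.py 0 10 11 12; python3 - <<'E'
from h import *
im=[load(f"scene{i}")["color"][175:220,240:290,::-1] for i in (10,12)]
cv2.imwrite("pics/c12.png",cv2.resize(np.hstack(im),None,fx=8,fy=8,interpolation=cv2.INTER_NEAREST))
E
```

```text
19.2 [564.55970073 -58.91614234  86.93104586] [ 0.27953699 -0.19068133  9.42506948]
0 abs@266 192.71 shift [ 0.   -0.01  0.01 -0.01] drop -0.0
10 abs@266 192.71 shift [0. 0. 0. 0.] drop 0.0
11 abs@266 194.92 shift [2.21 1.88 1.38 1.49] drop 6.4
12 abs@266 197.05 shift [4.34 3.35 3.25 3.57] drop 13.4
```

View pics/c12.png

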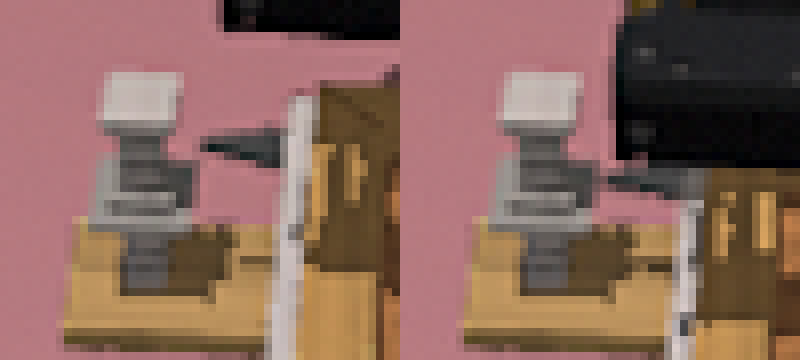

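>>> apply_moves:
  rows:
    - [0,0,0.1,0]
    - [0,0,0.2,0]
    - [0,0,0.3,0]
    - [0,0,0.4,0]
    - [0,0,0.5,0]
    - [0,0,0.5,0]
    - [0,0,0.5,0]

```text
t: 20.18
eef_pos: [565.0, -58.9, 83.1]
tcp_rot: [3.134, -0.008, 1.02]
force: [-1.5, -0.9, 10.6]
gripper_width: 0.007
```

```bash
python3 snap.py 13; python3 tip.py 11 12 13; python3 - <<'E'
from h import *
im=[load(f"scene{i}")["color"][175:220,240:290,::-1] for i in (10,13)]
cv2.imwrite("pics/c13.png",cv2.resize(np.hstack(im),None,fx=8,fy=8,interpolation=cv2.INTER_NEAREST))
g=load("scene13")["color"].astype(int)
for r in range(193,206): print(r,(g[r,258:276,0]-g[r,258:276,1]).tolist(), g[r,258:276,1].tolist())
E
```

```text
20.175 [565.02022324 -58.94477504  83.08871079] [-1.49509863 -0.90465111 10.56335608]
11 abs@266 194.92 shift [2.21 1.88 1.38 1.49] drop 6.4
12 abs@266 197.05 shift [4.34 3.35 3.25 3.57] drop 13.4
13 abs@266 198.21 shift [ 5.5  -3.25  4.22  4.33] drop 10.0
193 [4, 1, 37, 69, 64, 64, 63, 59, 40, 0, -1, 1, 0, -1, 1, 1, 3, -2] [86, 79, 97, 129, 125, 123, 125, 118, 75, 0, 13, 25, 30, 22, 4, 7, 7, 7]
194 [6, 1, 24, 51, 55, 54, 57, 65, 54, 0, 1, 11, 11, 0, 4, 1, 2, 3] [96, 93, 93, 113, 124, 127, 119, 128, 102, 0, 0, 19, 30, 6, 4, 6, 6, 7]
195 [2, 2, 6, 15, 20, 18, 32, 59, 57, 0, 0, 9, 14, 0, -2, 2, 0, -2] [69, 66, 68, 81, 86, 86, 92, 124, 108, 0, 0, 19, 28, 3, 5, 3, 2, 4]
196 [4, 5, 3, 0, -1, -4, 32, 67, 63, 39, 14, 18, 14, -1, 0, 0, 0, 2] [87, 80, 66, 71, 68, 68, 93, 132, 120, 70, 42, 54, 58, 24, 14, 12, 11, 27]
197 [6, 5, 6, 3, 1, -4, 28, 52, 32, 21, 1, 4, 5, -1, 2, 2, 0, 4] [97, 92, 78, 71, 71, 71, 86, 110, 97, 84, 68, 72, 73, 68, 65, 66, 65, 76]
198 [4, 3, 3, 2, 1, 5, 23, 27, -3, -3, -5, -3, 0, 0, 0, 0, 1, 4] [63, 61, 61, 68, 69, 76, 82, 71, 49, 59, 61, 64, 74, 74, 75, 74, 76, 89]
199 
[... 383 characters left out ...]
, 139, 133, 122, 125, 126, 126, 128, 125, 121, 122, 117, 110, 112, 121]
202 [5, 6, 6, 7, 5, 19, 55, 60, 55, 55, 53, 57, 64, 66, 66, 68, 59, 27] [145, 145, 144, 147, 159, 151, 132, 122, 110, 109, 107, 110, 122, 120, 121, 120, 129, 150]
203 [5, 4, 5, 7, 5, 10, 30, 37, 37, 26, 32, 40, 43, 42, 43, 44, 37, 16] [119, 120, 124, 130, 132, 117, 82, 107, 121, 70, 97, 135, 139, 146, 137, 130, 137, 170]
204 [5, 5, 5, 8, 13, 12, 18, 20, 22, 16, 18, 30, 38, 37, 37, 36, 28, 13] [93, 92, 84, 80, 82, 77, 60, 77, 87, 59, 71, 110, 141, 140, 135, 128, 143, 179]
205 [8, 6, 7, 14, 19, 20, 18, 18, 18, 19, 15, 27, 41, 38, 39, 41, 31, 15] [93, 94, 80, 60, 67, 66, 69, 66, 68, 65, 60, 97, 142, 139, 137, 133, 148, 182]
```

View pics/c13.png

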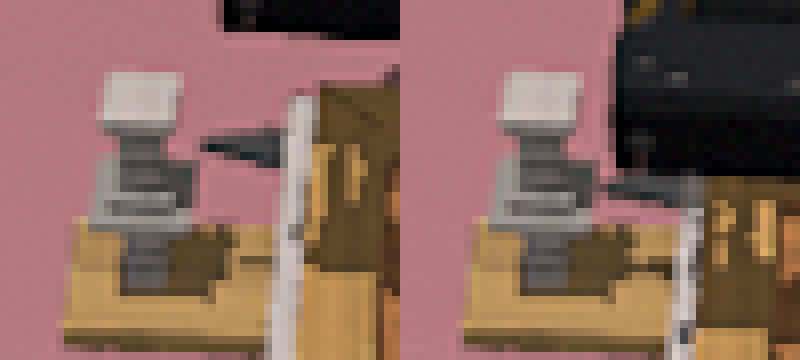

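>>> apply_moves:
  rows:
    - [0,0,0.1,0]
    - [0,0,0.2,0]
    - [0,0,0.28,0]
    - [0,0,0.28,0]
    - [0,0,0.28,0]
    - [0,0,0.28,0]
    - [0,0,0.28,0]
    - [0,0,0.28,0]

```text
t: 21.28
eef_pos: [565.2, -58.9, 81.5]
tcp_rot: [3.134, -0.009, 1.02]
force: [-1.9, -0.5, 12.4]
gripper_width: 0.007
```

```bash
python3 snap.py 14; python3 tip.py  12 13 14; python3 - <<'E'
from h import *
im=[load(f"scene{i}")["color"][175:220,240:290,::-1] for i in (10,14)]
cv2.imwrite("pics/c14.png",cv2.resize(np.hstack(im),None,fx=8,fy=8,interpolation=cv2.INTER_NEAREST))
g=load("scene14")["color"].astype(int)
for r in range(195,204): print(r,(g[r,262:272,0]-g[r,262:272,1]).tolist(), g[r,262:272,1].tolist())
E
```

```text
21.275 [565.22263659 -58.85648924  81.4824495 ] [-1.86830929 -0.5336149  12.39491889]
12 abs@266 197.05 shift [4.34 3.35 3.25 3.57] drop 13.4
13 abs@266 198.21 shift [ 5.5  -3.25  4.22  4.33] drop 10.0
14 abs@266 198.65 shift [ 5.94 -3.23  4.83  5.06] drop 11.6
195 [19, 18, 33, 52, 41, 0, 0, 9, 13, 0] [87, 87, 92, 111, 78, 0, 0, 17, 27, 4]
196 [-1, -5, 31, 66, 53, 5, 0, 22, 29, 0] [68, 66, 93, 127, 103, 8, 0, 35, 52, 0]
197 [0, -2, 37, 68, 54, 40, 16, 14, 9, -1] [70, 67, 96, 130, 117, 96, 78, 79, 73, 61]
198 [1, 5, 33, 45, 17, 15, 3, 2, 0, 1] [68, 75, 93, 102, 76, 79, 78, 78, 73, 74]
199 [2, 6, 30, 36, 1, 0, -9, -7, -6, -5] [65, 73, 89, 86, 44, 46, 39, 40, 51, 59]
200 [0, 11, 44, 62, 58, 52, 42, 36, 24, 23] [58, 72, 101, 119, 113, 106, 88, 82, 68, 72]
201 [3, 19, 57, 67, 65, 63, 61, 61, 59, 60] [139, 134, 123, 125, 127, 128, 123, 121, 117, 118]
202 [5, 19, 55, 60, 56, 56, 55, 59, 66, 66] [158, 152, 133, 122, 111, 109, 108, 112, 122, 123]
203 [5, 9, 30, 36, 37, 28, 32, 41, 43, 42] [131, 118, 82, 108, 119, 69, 98, 133, 139, 147]
```

View pics/c14.png

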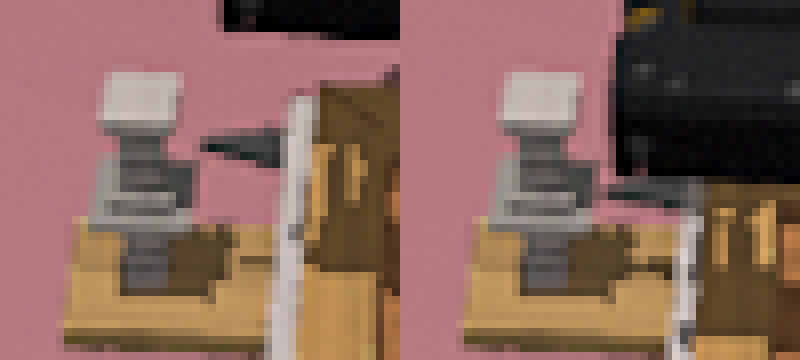

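>>> apply_moves:
  rows:
    - [0,0,0.1,0]
    - [0,0,0.2,0]
    - [0,0,0.2,0]
    - [0,0,0.2,0]
    - [0,0,0.2,0]
    - [0,0,0.2,0]
    - [0,0,0.2,0]
    - [0,0,0.2,0]
    - [0,0,0.2,0]
    - [0,0,0.2,0]

```text
t: 22.62
eef_pos: [565.3, -58.8, 80.6]
tcp_rot: [3.134, -0.009, 1.02]
force: [-3.0, 0.9, 12.8]
gripper_width: 0.004
```

```bash
python3 snap.py 15; python3 tip.py 13 14 15; python3 - <<'E'
from h import *
g=load("scene15")["color"].astype(int)
for r in range(195,204): print(r,(g[r,262:272,0]-g[r,262:272,1]).tolist(), g[r,262:272,1].tolist())
E
```

```text
22.625 [565.31192682 -58.82212959  80.63826703] [-2.98828188  0.86394239 12.81249972]
13 abs@266 198.21 shift [ 5.5  -3.25  4.22  4.33] drop 10.0
14 abs@266 198.65 shift [ 5.94 -3.23  4.83  5.06] drop 11.6
15 abs@266 198.88 shift [6.17 5.07 5.   5.26] drop 19.8
195 [19, 19, 32, 53, 40, 0, -1, 8, 11, -1] [87, 85, 95, 111, 80, 0, 1, 21, 29, 1]
196 [-3, -5, 31, 65, 53, 0, 0, 21, 28, 0] [69, 66, 91, 127, 99, 0, 0, 36, 53, 0]
197 [2, -4, 37, 72, 68, 53, 14, 19, 19, -2] [70, 69, 94, 134, 131, 103, 58, 66, 66, 49]
198 [2, 4, 34, 48, 28, 23, 1, 4, 3, -1] [68, 75, 94, 106, 89, 87, 71, 75, 73, 71]
199 [2, 7, 24, 25, -16, -12, -7, -4, -3, -3] [65, 74, 82, 64, 29, 39, 47, 49, 59, 65]
200 [1, 13, 43, 60, 58, 49, 23, 24, 19, 5] [57, 71, 98, 114, 112, 99, 66, 68, 65, 52]
201 [4, 18, 57, 67, 66, 65, 60, 59, 59, 59] [140, 134, 124, 127, 129, 126, 117, 118, 117, 114]
202 [5, 19, 54, 60, 55, 55, 55, 59, 66, 68] [159, 151, 132, 122, 111, 110, 109, 112, 124, 122]
203 [5, 10, 29, 38, 38, 28, 31, 41, 43, 42] [131, 117, 83, 107, 120, 69, 99, 133, 140, 147]
```

View pics/s15.png

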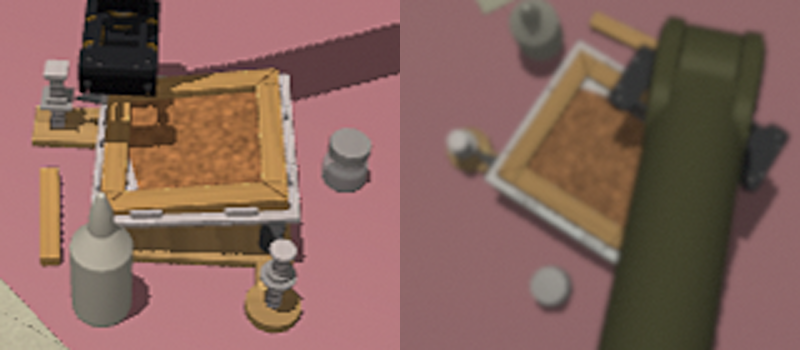

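The square pointer tip is at about (265.7, 198.9) and the flange level there is about row 199.0–199.3, so the two are nearly level. One small step more, with a hold.

>>> apply_moves:
  rows:
    - [0,0,0.1,0]
    - [0,0,0.2,0]
    - [0,0,0.2,0]
    - [0,0,0.2,0]
    - [0,0,0.2,0]
    - [0,0,0.2,0]
    - [0,0,0.2,0]
    - [0,0,0.2,0]
    - [0,0,0.2,0]
    - [0,0,0.2,0]

```text
t: 23.98
eef_pos: [565.4, -58.8, 79.9]
tcp_rot: [3.134, -0.01, 1.02]
force: [-2.7, -0.3, 12.5]
gripper_width: 0.003
```

```bash
python3 snap.py 16; python3 tip.py 14 15 16
```

```text
23.975 [565.42277727 -58.78196344  79.89476604] [-2.69435796 -0.25310466 12.48006431]
14 abs@266 198.65 shift [ 5.94 -3.23  4.83  5.06] drop 11.6
15 abs@266 198.88 shift [6.17 5.07 5.   5.26] drop 19.8
16 abs@266 198.93 shift [ 6.22 -3.23  4.98  5.35] drop 12.3
```

>>> apply_moves:
  rows:
    - [0,0,-0.3,0]
    - [0,0,-0.7,0]
    - [0,0,-1.1,0]
    - [0,0,-1.5,0]
    - [0,0,-1.9,0]
    - [0,0,-2.3,0]
    - [0,0,-2.9,0]
    - [0,0,-3.7,0]
    - [0,0,-4.6,0]
    - [0,0,-5.6,0]
    - [0,0,-6.6,0]
    - [0,0,-7.5,0]
    - [0,0,-8.0,0]
    - [0,0,-8.0,0]
    - [0,0,-8.0,0]

```text
t: 25.95
eef_pos: [564.2, -59.1, 159.5]
tcp_rot: [3.135, -0.01, 1.02]
force: [-0.3, -0.8, -0.8]
gripper_width: 0.007
```

```bash
python3 snap.py 17; python3 tail.py 9 17; python3 tip.py 17
```

```text
25.95 [564.22614792 -59.0801151  159.50039977] [-0.30973084 -0.79274777 -0.84344859]
9 0.01 sd 0.02 tilt 0.0002 drop 0.0 corner 0.0
17 -0.12 sd 0.02 tilt 0.0 drop 0.0 corner 0.0
17 abs@266 192.74 shift [ 0.03 -0.    0.01 -0.01] drop 0.0
```

View pics/s17.png

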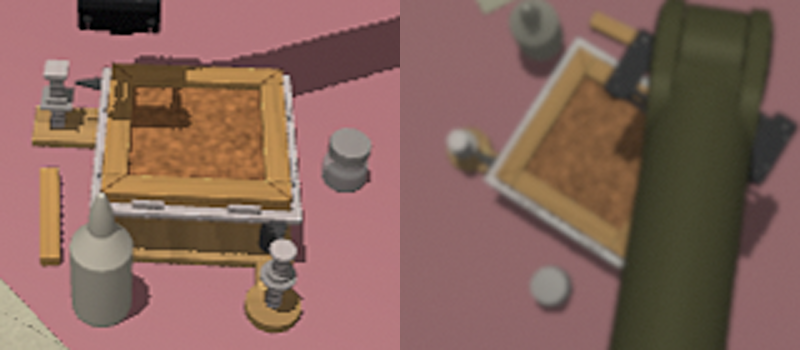

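Both pointers are back at rest, the frame lies flat in its place, and nothing else has moved. I'm handing it in.

```bash
python3 - <<'E'
from cell import robot
print(robot.close_job())
E
```

```text
the job is handed in; nothing more can be done
None
```

I pressed both corners with the closed fingertips, round first and then square. I held each near its mark for over a second, let it spring back, and handed the job in at about 26 s of the 58 s. `close_job()` gave no verdict.

- **Round corner:** I put the mark 17.2 mm below the pointer at rest. I held the corner twice for about a second, with the pointer an estimated 16–17 mm down and then 17.4–18.5 mm, at 8–10 N. The gripper or post hid this pointer, so those figures come from the plate edge in the images. They are good to about 1.5 mm.
- **Square corner:** I put the mark 24.2 mm down. In the last three holds the visible pointer tip was about 22, 22.8 and 23 mm down, at 12–13 N. That is 1–2 mm above the mark and inside the 4 mm tolerance.
- **After release:** the square pointer was back within 0.03 pixel of its starting row, and the plate edge was back to its rest line. The frame lay flat in its place, the collars and bystanders looked unmoved, and the gripper hung clear.

Two checks disagreed:

- **Tool travel:** the tool sank roughly a quarter more than the plate did, probably from give in the contact, so I relied on the images.
- **Plate-edge reference:** the rest position of the plate edge differed by about 0.26 pixel (about 1 mm) between the first picture and later ones. I don't know whether that was shading or settling. It is why the round figures are given as ranges.

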